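Shut the beam shutter and reset the two-button interlock

ROBOT

A 7-joint arm with a two-finger parallel gripper is mounted at the origin on a cart in front of the work surface, level with it; the furniture and walls round the work are solid. World frame = base frame: x ahead of the robot, y to its left, z up, the work surface at z = 0. Lengths are in m, angles in rad, forces in N, time in s.
With the tool pointing down it reaches from about 0.425 to 0.8 m from the base axis. Payload 8.3 kg.
Tool frame: the origin (TCP) lies on the centre line of the jaws, within the pads' length; the fingertips stand r.tcp_to_tips ahead of it and the grasp point (between the pads) is the TCP (r.tcp_to_tips is the distance from the TCP to the fingertips, in m); z points along the fingers, y is the line along which they close (so a half turn about z gives the same grasp; the last joint's range is limited). The gripper opens to 85 mm and grips with 20 to 120 N. Pads are 22 mm wide; open, the fingers measure 114 mm over their backs; the gripper's body (76 mm by 85 mm) begins 54 mm behind the grasp point. The pads swing forward as they close: fully open they stand 13 mm farther back than shut.
Start: joints at [-1.226, 0.383, 0.016, 1.37, -0.006, 1.388, -0.046], TCP at [0.248, 0.574, 0.25] pointing down, gripper open.
Joint ranges: [-2.95, 2.95], [-0.25, 2.06], [-1.52, 1.56], [0.18, 2.33], [-1.44, 4.58], [0.02, 2.06], [-3.01, 3.01]. Speed limits (rad/s): [2.39, 2.39, 3.01, 3.01, 3.14, 3.14, 3.14].

INTERFACE

Orientations are given as a rotation vector (axis times angle).
In Python, from station import r gives the robot as it stands.
- The arm moves only by the tool apply_moves, never from a script. Its argument "moves" is a list of rows, each a list of 3 entries, a list of its own where there are three numbers: the shift along the world's x, y, z scaled (see below), then the turn, a rotation vector about the world's x, y, z scaled (see below), then the closure in counts, from 0 (fully open) to 255 (shut). A call has 1 to 10 rows; each row shifts and turns the commanded pose from where the row before left it; what a row does not reach is not made up. The controller multiplies each number of a shift by 10 cm and each number of a turn by 90 degrees. A row lasts 1/12 s, in which the tool goes at most 41.7 mm and 7.16 degrees, less where a joint would pass 70% of its speed; a pose out of reach is approached as far as the arm can. A call with a number of a shift or a turn outside -1 to 1 is refused whole. A call with a gripper value outside its range is refused whole. The fingers move at their own pace and stop on an object; the grip force is fixed at half the most. Time passes only in rows, so rows that do not move let the fingers close. It gives the time, the measured TCP pose, the force, the opening and the grip force at its end, in the units of the state.
- r.get_obs(): the state, without advancing time (a new reading comes with each control period).
- r.camera(name): name is "scene" or "top"; returns a dict with "image" (420x560x3 uint8, red, green, blue), "fx", "fy", "cx", "cy" (pixels), "dist_coeffs" ([k1, k2, p1, p2, k3] as OpenCV has them; the pictures are not rectified), "pose" (4x4, takes a point from camera to world coordinates). Camera axes: x right, y down, z forward; pixel columns grow to the right and rows downward; lengths in m; the calibration is good to about 2 mm. A picture is of the moment at which its call begins. There is no depth.
- r.job_done(): hands the job in; it is judged then, once.
The state is a dict: "clock": time; "qpos": joint angles; "dq": joint speeds; "effort": joint torques, N m; "tcp_pos": TCP position; "tool_rot": TCP orientation; "contact_force": force on the tool from outside, world axes, zero at the start; "ft_torque": the same for the moment, N m; "opening": finger opening in m; "gripper_force": force on a finger pad.
Only numpy, scipy, OpenCV 4.12 (cv2) and the standard library are available. Lean on these libraries where they do the work, as an engineer would, in place of code of your own. Each camera call takes 0.05 s, during which the arm holds its last target. There are 200 camera calls.

TASK

On the interlock box, the one with two round buttons, push the sliding shutter fully home against its stop bar with the fingertips. Then press its two round buttons together, one fingertip on each, hold both right down for at least two seconds, and let both come up again. Do not press the round buttons before the shutter is shut, nor the square keys of the similar box beside it, and leave the loose things standing where they are.

Things in the scene. Friction and masses are not known exactly. Their poses are not given: they have to be found in the camera images.
- reset_box: Interlock box: fixed grey box 120 x 160 x 40 mm (x, y, z) with an aluminium top plate; origin at the centre of its underside on the worktop, its z up, at zero turn its x points away from the robot and its y to the robot's left; it stands turned up to about 30 degrees either way. Two round buttons side by side on the half nearer the robot (box x = -28 mm, y = +30 and -30 mm); on the other half a sliding shutter between two rails along box y.
- reset_mid (a point): Point midway between the two round buttons, level with their tops when up (52 mm above the worktop). The line through both buttons is the box's y axis; centres 60 mm apart, 30 mm gap between the caps.
- reset_left_cap: The round black cap of the left reset button, 30 mm across, flat top; origin at the centre of its top face, which is 52 mm above the worktop when up and 46 mm when fully down. In the reset_box frame it is at x = -28 mm, y = +30 mm.
- reset_right_cap: The round black cap of the right reset button, 30 mm across, flat top; origin at the centre of its top face, which is 52 mm above the worktop when up and 46 mm when fully down. In the reset_box frame it is at x = -28 mm, y = -30 mm.
- reset_left (a joint): Joint of a round reset button: 0 up, 0.006 m fully down. Spring: starts to yield at about 1 N, about 4 N fully down (so about 8 N for the pair), pops up when let go; counts as down from 0.0045 m. The two may go down a few tenths of a second apart, but neither may be right down while the other is still up.
- reset_right (a joint): Joint of a round reset button: 0 up, 0.006 m fully down. Spring: starts to yield at about 1 N, about 4 N fully down (so about 8 N for the pair), pops up when let go; counts as down from 0.0045 m. The two may go down a few tenths of a second apart, but neither may be right down while the other is still up.
- shutter (a joint): Opening of the shutter: 0 fully home (shut, plate against the stop bar at the box's -y end), up to 0.06 m open; slides along the box's y axis, positive towards the box's +y. Stays where left; about 2 N moves it. Starts 0.03 to 0.05 open. Counts as home below 0.003.
- shutter_tab (a point): Centre of the top face of the shutter's upright dark steel tab. Tab 22 mm (box x) x 14 mm (box y), top 67 mm above the worktop, standing 23 mm above the thin plate it slides with (plate 36 x 40 mm, its top 44 mm above the worktop). Lies at box x = +28 mm and box y = -36 mm + the opening. To shut, push on its +y face towards the box's -y. The rails beside the plate are 46 mm high, the stop bar 48 mm.
- jog_box: The similar box with two square black keys (28 mm) and a row of flat ribs, no shutter, not to be used: fixed grey box 120 x 160 x 40 mm (x, y, z) with an aluminium top plate; origin at the centre of its underside on the worktop, its z up, at zero turn its x points away from the robot and its y to the robot's left; it stands turned up to about 30 degrees either way. Keys at box x = -28 mm, y = +30 and -30 mm, tops 52 mm above the worktop.
- jog_left (a joint): Joint of a square key of the jog box: 0 up, 0.006 m fully down, same spring as the round ones. Not to be pressed.
- jog_right (a joint): Joint of a square key of the jog box: 0 up, 0.006 m fully down, same spring as the round ones. Not to be pressed.
- std_vial: Loose capped glass vial, 33 mm across, 65 mm tall, upright; origin at the centre of its underside. Bystander.
- timer: Loose white bench timer, 38 x 62 x 58 mm; origin at the centre of its underside. Bystander.
- beaker_50: Loose small beaker, 46 mm across, 55 mm tall; origin at the centre of its underside. Bystander.

How it is judged:
By the outcome, as a careful person would: the job done as asked, in the order asked, and still so for the second after the job is handed in, with the robot touching nothing.
It also fails if it takes over 51 s, if anything falls off the work surface, if the arm or the gripper's body presses on something with over 40 N, if the wrist force passes 120 N, or if a joint passes its speed limit or range.

## Working session

There is one attempt and no reset: what is moved stays moved. The work goes in short steps, Python scripts to look and compute and a tool call to move; the robot and the scene stay as the last step left them, time stands still between calls to the robot, and variables do not carry over. Pictures are saved under pics/ and viewed, at most 10 in all, crops included, and the job is handed in when it is done.

Besides the shell and the picture viewer there is one more tool, called after "Request:" as name(argument=value, ...), one argument or row to a line, values as JSON. apply_moves: Moves the arm, as the interface text tells. Shifts and turns lie within -1 to 1; 1 stands for 10 cm of shift or 90 degrees of turn. Its arguments: {"type":"object","properties":{"moves":{"type":"array","items":{"type":"array"}}},"required":["moves"]}

```bash
mkdir -p pics; ls
python3 - <<'E'
from station import r
import cv2,numpy as np
for n in("scene","top"):
    c=r.camera(n); cv2.imwrite(f"pics/{n}0.png",c["image"][:,:,::-1]); print(n,c["fx"],c["cx"],c["cy"],c["dist_coeffs"],np.round(c["pose"],3).tolist())
o=r.get_obs(); print(o,r.tcp_to_tips)
E
```

```text
pics
scene 453.57817838030724 280.255208305527 211.61057092684197 [0.04155543 0.         0.         0.         0.        ] [[0.767, -0.452, 0.456, -0.047], [-0.642, -0.56, 0.524, -0.586], [0.018, -0.695, -0.719, 0.945], [0.0, 0.0, 0.0, 1.0]]
top 404.4035601858356 276.89854741634235 215.36814075639393 [-0.04790512  0.          0.          0.          0.        ] [[-0.027, -0.993, 0.114, 0.379], [-1.0, 0.027, -0.0, 0.054], [-0.003, -0.114, -0.993, 1.262], [0.0, 0.0, 0.0, 1.0]]
{'clock': 0.1, 'qpos': array([-1.22591631,  0.38415788,  0.0163624 ,  1.37107967, -0.00629021,
        1.38815716, -0.04648572]), 'dq': array([ 1.51148280e-03, -5.45201640e-04,  4.95208527e-04, -1.88822384e-03,
        1.94831818e-03,  4.66369079e-04, -5.53983775e-05]), 'effort': array([ 2.70432851e-03, -6.29133797e+01,  8.46873075e-01, -3.72746229e+01,
        1.66123506e-02,  1.06270038e-02,  6.08549840e-05]), 'tcp_pos': array([0.24765266, 0.57338408, 0.24936248]), 'tool_rot': array([-6.35904463e-01, -3.07622785e+00,  2.70514581e-03]), 'contact_force': array([ 0.03773901, -0.51477965,  0.71575141]), 'ft_torque': array([ 0.00445183, -0.00368883,  0.07949864]), 'gripper_force': 0.0, 'opening': 0.08539971777341833} 0.019
```

View pics/scene0.png

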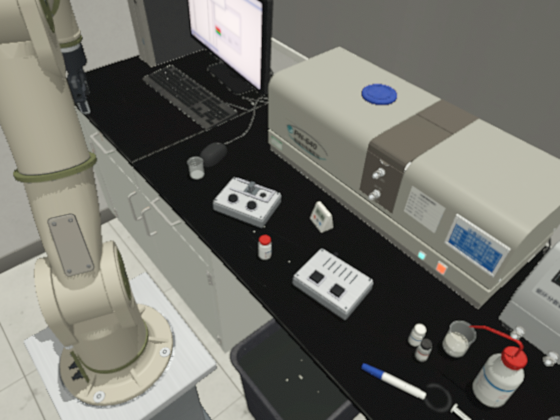

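View pics/top0.png

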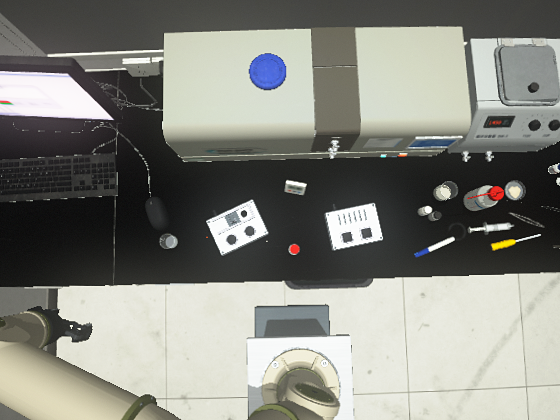

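The top view shows the interlock box at about (237,227) with round caps near (232,240) and (250,231), and its shutter above them. The jog box is at (355,227), the vial at (294,249), the timer at (295,187) and the beaker at (168,241). In the scene view the interlock box is at about (247,200). Next I'll measure the caps, tab and bystanders.

```bash
cat > h.py <<'E'
import cv2,numpy as np
def ray(c,uv,h):
    K=np.array([[c["fx"],0,c["cx"]],[0,c["fy"],c["cy"]],[0,0,1]])
    p=cv2.undistortPoints(np.array(uv,float).reshape(-1,1,2),K,c["dist_coeffs"])[:,0]
    d=np.c_[p,np.ones(len(p))]@c["pose"][:3,:3].T; o=c["pose"][:3,3]
    return o+d*((h-o[2])/d[:,2])[:,None]
E
python3 - <<'E'
from station import r
from h import *
B={"top":(200,190,75,75),"scene":(205,165,85,70)}
for n,(x,y,w,h) in B.items():
    c=r.camera(n); im=c["image"][:,:,::-1]; crop=im[y:y+h,x:x+w]
    cv2.imwrite(f"pics/{n}_crop.png",cv2.resize(crop,None,fx=8,fy=8,interpolation=cv2.INTER_CUBIC)[:600,:800])
    g=cv2.cvtColor(cv2.resize(im,None,fx=8,fy=8,interpolation=cv2.INTER_CUBIC)[8*y:8*(y+h),8*x:8*(x+w)],cv2.COLOR_BGR2GRAY)
    box=cv2.morphologyEx((g>110).astype(np.uint8),cv2.MORPH_OPEN,np.ones((17,17)))
    cs,_=cv2.findContours(box,cv2.RETR_EXTERNAL,cv2.CHAIN_APPROX_NONE); b=max(cs,key=cv2.contourArea)
    f=np.zeros_like(g); cv2.drawContours(f,[cv2.convexHull(b)],-1,1,-1)
    f=cv2.erode(f,np.ones((25,25)))
    m=((g<75)&(f>0)).astype(np.uint8)
    tf=lambda p:(np.array(p)+.5)/8-.5+[x,y]
    rr=cv2.minAreaRect(b); print(n,"box",np.round(tf(rr[0]),1),np.array(rr[1])/8,rr[2],np.round(ray(c,[tf(q) for q in cv2.boxPoints(rr)],.04),3).tolist())
    N,_,st,ce=cv2.connectedComponentsWithStats(m)
    for s,q in zip(st[1:],ce[1:]):
        if s[4]>300: p=tf(q); print(np.round(p,2),s[2:5]/np.array([8,8,64]),"h52",np.round(ray(c,[p],.052)[0],4),"h67",np.round(ray(c,[p],.067)[0],4))
E
```

```text
top box [236.7 227. ] [38.93742371 52.64246368] 64.97014617919922 [[0.51, 0.273, 0.04], [0.575, 0.127, 0.04], [0.465, 0.079, 0.04], [0.402, 0.224, 0.04]]
[243.53 213.21] [ 5.5       6.125    24.453125] h52 [0.5278 0.1535 0.052 ] h67 [0.5259 0.1522 0.067 ]
[228.51 240.21] [3.875   6.875   6.09375] h52 [0.4476 0.1999 0.052 ] h67 [0.4467 0.1981 0.067 ]
scene box [246.8 198.5] [61.23254395 34.96893311] 20.608497619628906 [[0.397, 0.217, 0.04], [0.504, 0.31, 0.04], [0.578, 0.129, 0.04], [0.47, 0.052, 0.04]]
[262.53 194.66] [ 5.       3.25    11.90625] h52 [0.5229 0.1478 0.052 ] h67 [0.5134 0.1354 0.067 ]
[232.53 197.9 ] [ 8.625     7.5      51.828125] h52 [0.4491 0.1903 0.052 ] h67 [0.4408 0.1773 0.067 ]
[251.15 204.87] [ 8.625     7.75     53.609375] h52 [0.473  0.1355 0.052 ] h67 [0.4643 0.1234 0.067 ]
```

View pics/top_crop.png

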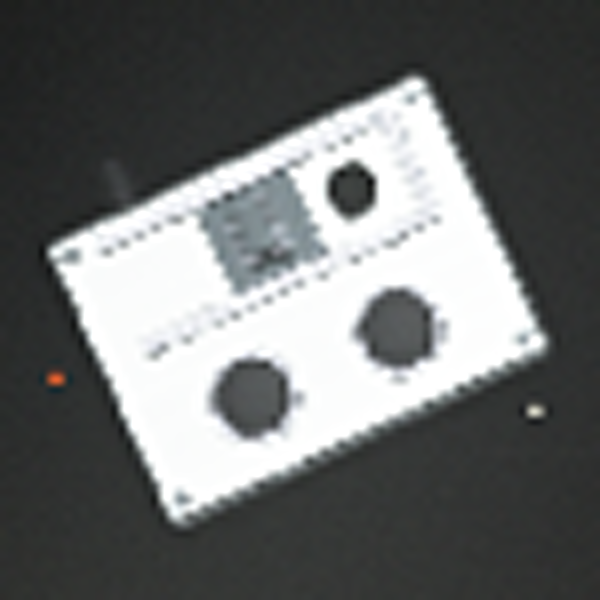

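View pics/scene_crop.png

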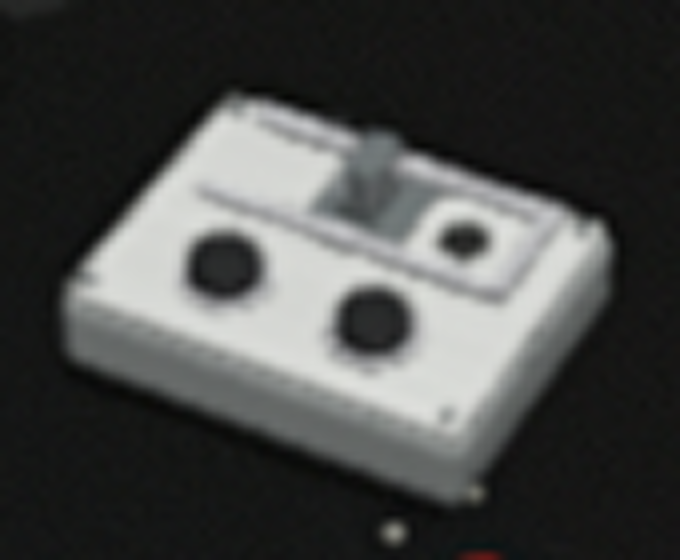

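The top crop shows round caps at crop (252,398) and (398,328). The grey plate is centred near (265,230), with the tab on it and a dark marker dot at (352,188). The scene crop agrees, showing the upright tab with its top near (380,140). I'll redo the caps and plate with better thresholds.

Run:
```python
from station import r
from h import *
x,y,w,h=200,190,75,75
c=r.camera("top"); im=c["image"][:,:,::-1]
g=cv2.cvtColor(cv2.resize(im,None,fx=8,fy=8,interpolation=cv2.INTER_CUBIC)[8*y:8*(y+h),8*x:8*(x+w)],cv2.COLOR_BGR2GRAY)
tf=lambda p:(np.array(p)+.5)/8-.5+[x,y]
P=[]
for (u,v) in((252,398),(398,328)):
    m=np.zeros_like(g); cv2.circle(m,(u,v),55,1,-1); m=((g<150)&(m>0)).astype(np.uint8)
    m=cv2.morphologyEx(m,cv2.MORPH_OPEN,np.ones((25,25)))
    M=cv2.moments(m,True); P.append(ray(c,[tf((M["m10"]/M["m00"],M["m01"]/M["m00"]))],.052)[0]); print(P[-1],"dia mm",2*np.sqrt(M["m00"]/np.pi)/8*3)
L,R=P; d=L-R; print("dist",np.linalg.norm(d)); yaw=np.arctan2(-d[0],d[1]); print("yaw",np.degrees(yaw))
ex=np.array([np.cos(yaw),np.sin(yaw)]);ey=np.array([-ex[1],ex[0]])
mid=(L+R)[:2]/2; O=mid+.028*ex
print("mid",mid,"O",O, "ex",ex)
q=ray(c,[tf(p) for p in((205,210),(295,170),(325,250),(237,292))],.044)[:,:2]-O
print("plate box frame",np.round(np.c_[q@ex,q@ey],4).tolist())
s=r.camera("scene"); t=ray(s,[(205+380/8,165+142/8)],.067)[0]; print("tab scene",t,(t[:2]-O)@ex,(t[:2]-O)@ey)
for n,p,hh in(("vial",(294,249),.065),("timer",(295,187),.058),("beaker",(168,241),.05)): print(n,ray(c,[p],hh)[0])
for a in(.045,.02,-.0145): print(a,O+.028*ex+a*ey)
```

```text
[0.45070254 0.1920832  0.052     ] dia mm 28.325253087909573
[0.47461048 0.13705711 0.052     ] dia mm 28.413611935153995
dist 0.05999550192060259
yaw 23.48415240324371
mid [0.46265651 0.16457015] O [0.48833728 0.17572802] ex [0.91717033 0.3984954 ]
plate box frame [[0.0448, 0.0179], [0.0443, -0.0194], [0.0116, -0.0171], [0.0112, 0.0197]]
tab scene [0.52154619 0.19196498 0.067     ] 0.03692857915507037 0.001658451622609549
vial [0.41577457 0.0052902  0.065     ]
timer [ 0.60260567 -0.00387804  0.058     ]
beaker [0.44998603 0.38257677 0.05      ]
0.045 [0.49608576 0.22815856]
0.02 [0.50604814 0.2052293 ]
-0.0145 [0.51979623 0.17358693]
```

Request:
apply_moves(
  moves=[
    [[0.2, -0.28, -0.05], [0, 0, 0.0525], 255],
    [[0.2, -0.28, -0.05], [0, 0, 0.0525], 255],
    [[0.2, -0.28, -0.05], [0, 0, 0.0525], 255],
    [[0.2, -0.28, -0.05], [0, 0, 0.0525], 255],
    [[0.2, -0.28, -0.05], [0, 0, 0.0525], 255],
    [[0.2, -0.28, -0.05], [0, 0, 0.0525], 255],
    [[0.2, -0.28, -0.05], [0, 0, 0.0525], 255],
    [[0.2, -0.28, -0.05], [0, 0, 0.0525], 255],
    [[0.2, -0.28, -0.05], [0, 0, 0.0525], 255],
    [[0.2, -0.28, -0.05], [0, 0, 0.0525], 255],
  ],
)

```text
clock: 1.13
tcp_pos: [0.4485, 0.2922, 0.2002]
tool_rot: [-0.656, 3.072, 0.0]
contact_force: [-0.9, 0.9, -0.2]
opening: -0.0003
gripper_force: 0.0
```

Request:
apply_moves(
  moves=[
    [[0.2, -0.28, -0.05], [0, 0, 0], 255],
    [[0.2, -0.28, -0.05], [0, 0, 0], 255],
    [[0, 0, 0], [0, 0, 0], 255],
    [[0, 0, 0], [0, 0, 0], 255],
  ],
)

```text
clock: 1.47
tcp_pos: [0.489, 0.2351, 0.19]
tool_rot: [0.642, -3.075, 0.002]
contact_force: [-0.6, 0.3, -0.3]
opening: -0.0002
gripper_force: 0.0
```

Request:
apply_moves(
  moves=[
    [[0.07, -0.07, -0.25], [0, 0, 0], 255],
    [[0, 0, -0.25], [0, 0, 0], 255],
    [[0, 0, -0.25], [0, 0, 0], 255],
    [[0, 0, -0.1], [0, 0, 0], 255],
    [[0, 0, -0.1], [0, 0, 0], 255],
    [[0, 0, -0.1], [0, 0, 0], 255],
    [[0, 0, -0.1], [0, 0, 0], 255],
    [[0, 0, -0.05], [0, 0, 0], 255],
    [[0, 0, 0], [0, 0, 0], 255],
    [[0, 0, 0], [0, 0, 0], 255],
  ],
)

```text
clock: 2.3
tcp_pos: [0.495, 0.2309, 0.0705]
tool_rot: [-0.65, 3.073, 0.0]
contact_force: [1.1, -0.6, -0.2]
opening: -0.0001
gripper_force: 0.0
```

Run:
```python
from station import r
from h import *
c=r.camera("scene"); cv2.imwrite("pics/s1.png",cv2.resize(c["image"][120:260,170:330,::-1],None,fx=4,fy=4,interpolation=cv2.INTER_CUBIC))
```

```text
(no output)
```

View pics/s1.png

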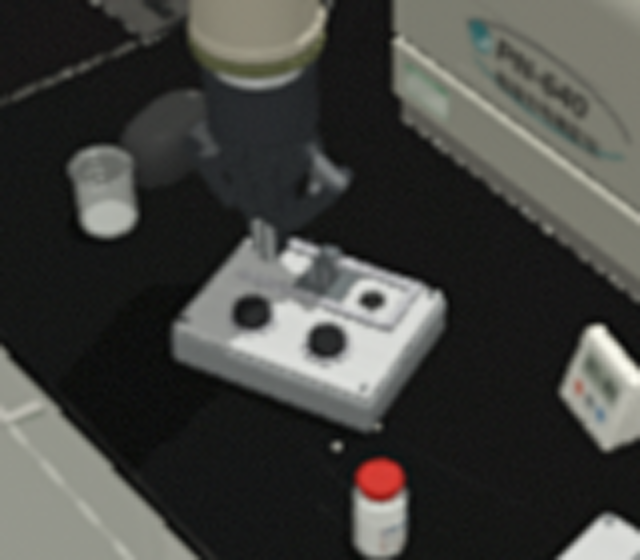

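The closed fingertips stand at crop (265,240), beside the tab's +y face (tab at 325,265), and nothing has been touched. I'll push towards box -y.

Request:
apply_moves(
  moves=[
    [[0.02, -0.046, 0], [0, 0, 0], 255],
    [[0.02, -0.046, 0], [0, 0, 0], 255],
    [[0.02, -0.046, 0], [0, 0, 0], 255],
    [[0.02, -0.046, 0], [0, 0, 0], 255],
    [[0.02, -0.046, 0], [0, 0, 0], 255],
    [[0.02, -0.046, 0], [0, 0, 0], 255],
    [[0.02, -0.046, 0], [0, 0, 0], 255],
    [[0.02, -0.046, 0], [0, 0, 0], 255],
    [[0.02, -0.046, 0], [0, 0, 0], 255],
    [[0.02, -0.046, 0], [0, 0, 0], 255],
  ],
)

```text
clock: 3.18
tcp_pos: [0.5151, 0.1845, 0.0704]
tool_rot: [-0.65, 3.073, 0.0]
contact_force: [-0.2, 3.3, 2.2]
opening: -0.0004
gripper_force: 1.2
```

Request:
apply_moves(
  moves=[
    [[0.008, -0.018, 0], [0, 0, 0], 255],
    [[0.008, -0.018, 0], [0, 0, 0], 255],
    [[0, 0, 0], [0, 0, 0], 255],
  ],
)

```text
clock: 3.43
tcp_pos: [0.5167, 0.1806, 0.0703]
tool_rot: [-0.649, 3.074, -0.001]
contact_force: [-0.1, 0.1, 0.4]
opening: 0.0004
gripper_force: 0.0
```

Request:
apply_moves(
  moves=[
    [[0.008, -0.018, 0], [0, 0, 0], 255],
    [[0.008, -0.018, 0], [0, 0, 0], 255],
    [[0.008, -0.018, 0], [0, 0, 0], 255],
    [[0.008, -0.018, 0], [0, 0, 0], 255],
  ],
)

```text
clock: 3.77
tcp_pos: [0.519, 0.175, 0.0702]
tool_rot: [0.651, -3.072, -0.002]
contact_force: [-5.3, 9.3, 2.4]
opening: -0.0002
gripper_force: 5.1
```

Request:
apply_moves(
  moves=[
    [[0.008, -0.018, 0], [0, 0, 0], 255],
  ],
)

```text
clock: 3.85
tcp_pos: [0.5191, 0.1748, 0.0702]
tool_rot: [0.653, -3.071, -0.005]
contact_force: [-8.5, 12.4, 3.2]
opening: 0.0
gripper_force: 7.5
```

Request:
apply_moves(
  moves=[
    [[0.008, -0.018, 0], [0, 0, 0], 255],
  ],
)

```text
clock: 3.93
tcp_pos: [0.5192, 0.1746, 0.0702]
tool_rot: [0.656, -3.07, -0.008]
contact_force: [-9.4, 17.4, 4.3]
opening: 0.0
gripper_force: 9.7
```

The fingers stalled at the expected place (box y about -13 mm) with the force rising to 20 N, so the shutter is against its stop. I'll back off, rise, open part-way and check.

Request:
apply_moves(
  moves=[
    [[-0.06, 0.14, 0], [0, 0, 0], 255],
    [[0, 0, 0.25], [0, 0, 0], 255],
    [[0, 0, 0.25], [0, 0, 0], 255],
    [[0, 0, 0.2], [0, 0, 0], 120],
    [[-0.2, -0.05, 0], [0, 0, 0], 120],
    [[-0.2, -0.05, 0], [0, 0, 0], 120],
    [[-0.1, -0.05, 0], [0, 0, 0], 120],
    [[0, 0, 0], [0, 0, 0], 120],
    [[0, 0, 0], [0, 0, 0], 120],
    [[0, 0, 0], [0, 0, 0], 120],
  ],
)

```text
clock: 4.77
tcp_pos: [0.4659, 0.1692, 0.1404]
tool_rot: [-0.649, 3.073, -0.0]
contact_force: [-0.7, -0.6, 0.4]
opening: 0.0452
gripper_force: 0.0
```

Run:
```python
from station import r
from h import *
c=r.camera("scene"); cv2.imwrite("pics/s2.png",cv2.resize(c["image"][120:240,180:300,::-1],None,fx=5,fy=5,interpolation=cv2.INTER_CUBIC))
o=r.get_obs();print(o["tcp_pos"],o["tool_rot"],o["opening"],o["contact_force"])
```

```text
[0.46595884 0.16931883 0.14030983] [-6.49442431e-01  3.07332789e+00 -3.93067133e-04] 0.044912265393964514 [ 0.15366357  0.61547587 -0.26718751]
```

View pics/s2.png

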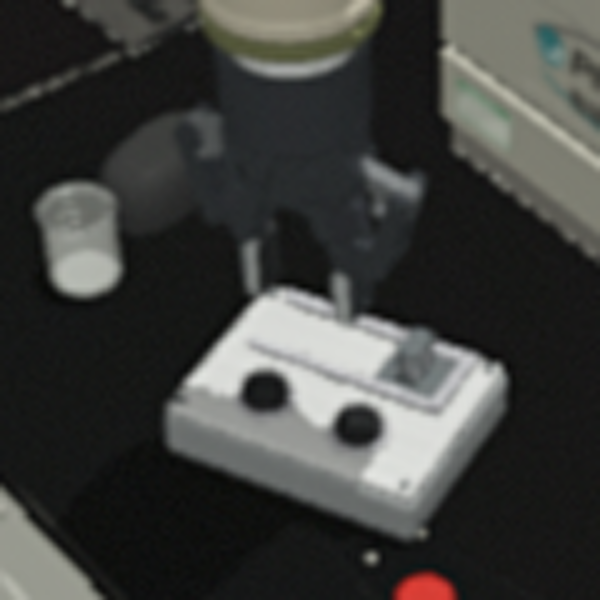

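The shutter plate is now against the stop bar at the right (crop 415,370). The fingers (252,285 and 343,305) hang over the box. I'll centre over the caps (265,390 and 360,425) and go down.

Request:
apply_moves(
  moves=[
    [[-0.033, -0.047, -0.15], [0, 0, 0], 106],
    [[0, 0, -0.15], [0, 0, 0], 106],
    [[0, 0, -0.15], [0, 0, 0], 106],
    [[0, 0, -0.05], [0, 0, 0], 106],
    [[0, 0, -0.05], [0, 0, 0], 106],
    [[0, 0, 0], [0, 0, 0], 106],
    [[0, 0, 0], [0, 0, 0], 106],
  ],
)

```text
clock: 5.4
tcp_pos: [0.4624, 0.1648, 0.0856]
tool_rot: [-0.65, 3.073, -0.0]
contact_force: [0.1, 0.2, -1.0]
opening: 0.0501
gripper_force: 0.0
```

Run:
```python
from station import r
from h import *
c=r.camera("scene"); cv2.imwrite("pics/s3.png",cv2.resize(c["image"][140:240,190:290,::-1],None,fx=6,fy=6,interpolation=cv2.INTER_CUBIC))
o=r.get_obs();print(o["tcp_pos"],o["tool_rot"],o["opening"],o["contact_force"])
```

```text
[0.46256037 0.16484197 0.08593235] [-6.49848702e-01  3.07265659e+00  9.00266600e-05] 0.04996321867140531 [-0.17896262  0.30955531 -0.34736731]
```

View pics/s3.png

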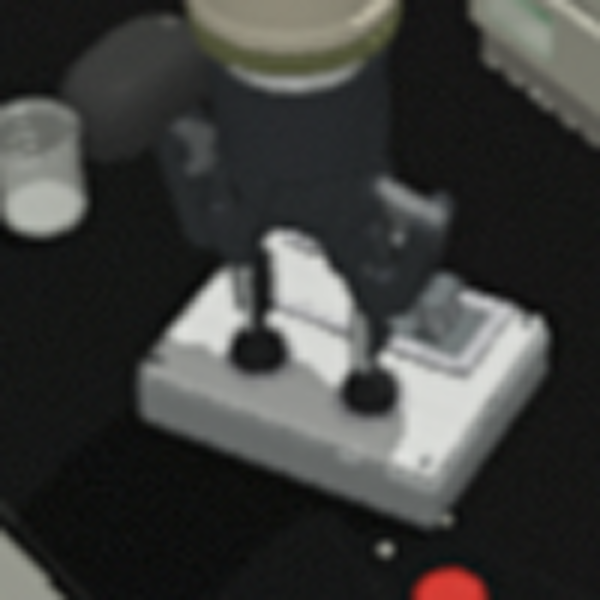

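Both fingertips hang just above the cap centres, (258,345) and (368,390), and are well centred. I'll go down in small steps, watching the force.

Request:
apply_moves(
  moves=[
    [[0, 0, -0.05], [0, 0, 0], 106],
    [[0, 0, -0.02], [0, 0, 0], 106],
    [[0, 0, -0.02], [0, 0, 0], 106],
    [[0, 0, 0], [0, 0, 0], 106],
  ],
)

```text
clock: 5.78
tcp_pos: [0.4617, 0.1646, 0.0759]
tool_rot: [0.65, -3.073, 0.0]
contact_force: [0.1, -0.6, -0.9]
opening: 0.0501
gripper_force: 0.0
```

Request:
apply_moves(
  moves=[
    [[0, 0, -0.02], [0, 0, 0], 106],
    [[0, 0, -0.02], [0, 0, 0], 106],
    [[0, 0, 0], [0, 0, 0], 106],
  ],
)

```text
clock: 6.03
tcp_pos: [0.4617, 0.1646, 0.0719]
tool_rot: [0.65, -3.073, 0.0]
contact_force: [-0.2, -0.0, -0.4]
opening: 0.0499
gripper_force: 0.0
```

Request:
apply_moves(
  moves=[
    [[0, 0, -0.02], [0, 0, 0], 106],
    [[0, 0, -0.02], [0, 0, 0], 106],
    [[0, 0, 0], [0, 0, 0], 106],
  ],
)

```text
clock: 6.28
tcp_pos: [0.4619, 0.1646, 0.068]
tool_rot: [0.65, -3.074, 0.0]
contact_force: [-0.3, 0.3, 0.6]
opening: 0.0494
gripper_force: 0.7
```

Request:
apply_moves(
  moves=[
    [[0, 0, -0.02], [0, 0, 0], 106],
    [[0, 0, 0], [0, 0, 0], 106],
  ],
)

```text
clock: 6.45
tcp_pos: [0.4621, 0.1647, 0.0663]
tool_rot: [-0.65, 3.073, 0.0]
contact_force: [-0.3, 0.5, 2.6]
opening: 0.0502
gripper_force: 1.6
```

Contact came at about TCP z = 0.068. Fully down should be near 0.062.

Request:
apply_moves(
  moves=[
    [[0, 0, -0.02], [0, 0, 0], 106],
    [[0, 0, -0.02], [0, 0, 0], 106],
    [[0, 0, 0], [0, 0, 0], 106],
  ],
)

```text
clock: 6.7
tcp_pos: [0.4621, 0.1647, 0.0624]
tool_rot: [-0.65, 3.073, 0.0]
contact_force: [-1.8, -0.1, 7.7]
opening: 0.0495
gripper_force: 3.5
```

Request:
apply_moves(
  moves=[
    [[0, 0, -0.02], [0, 0, 0], 106],
    [[0, 0, 0], [0, 0, 0], 106],
  ],
)

```text
clock: 6.87
tcp_pos: [0.4622, 0.1648, 0.0619]
tool_rot: [-0.65, 3.073, 0.001]
contact_force: [-6.9, -2.4, 20.8]
opening: 0.05
gripper_force: 10.4
```

At 5.6 mm of travel the force was 7.7 N, which matches the pair. It then rose steeply, so both buttons are at their stops. I'll hold for over 3 s.

Request:
apply_moves(
  moves=[
    [[0, 0, 0], [0, 0, 0], 106],
    [[0, 0, 0], [0, 0, 0], 106],
    [[0, 0, 0], [0, 0, 0], 106],
    [[0, 0, 0], [0, 0, 0], 106],
    [[0, 0, 0], [0, 0, 0], 106],
    [[0, 0, 0], [0, 0, 0], 106],
    [[0, 0, 0], [0, 0, 0], 106],
    [[0, 0, 0], [0, 0, 0], 106],
    [[0, 0, 0], [0, 0, 0], 106],
    [[0, 0, 0], [0, 0, 0], 106],
  ],
)

```text
clock: 7.7
tcp_pos: [0.4622, 0.1647, 0.0619]
tool_rot: [-0.65, 3.073, 0.001]
contact_force: [-8.1, -2.4, 21.3]
opening: 0.0499
gripper_force: 10.8
```

Request:
apply_moves(
  moves=[
    [[0, 0, 0], [0, 0, 0], 106],
    [[0, 0, 0], [0, 0, 0], 106],
    [[0, 0, 0], [0, 0, 0], 106],
    [[0, 0, 0], [0, 0, 0], 106],
    [[0, 0, 0], [0, 0, 0], 106],
    [[0, 0, 0], [0, 0, 0], 106],
    [[0, 0, 0], [0, 0, 0], 106],
    [[0, 0, 0], [0, 0, 0], 106],
    [[0, 0, 0], [0, 0, 0], 106],
    [[0, 0, 0], [0, 0, 0], 106],
  ],
)

```text
clock: 8.53
tcp_pos: [0.4622, 0.1647, 0.0619]
tool_rot: [-0.65, 3.073, 0.001]
contact_force: [-8.1, -3.3, 21.2]
opening: 0.0498
gripper_force: 10.8
```

Request:
apply_moves(
  moves=[
    [[0, 0, 0], [0, 0, 0], 106],
    [[0, 0, 0], [0, 0, 0], 106],
    [[0, 0, 0], [0, 0, 0], 106],
    [[0, 0, 0], [0, 0, 0], 106],
    [[0, 0, 0], [0, 0, 0], 106],
    [[0, 0, 0], [0, 0, 0], 106],
    [[0, 0, 0], [0, 0, 0], 106],
    [[0, 0, 0], [0, 0, 0], 106],
    [[0, 0, 0], [0, 0, 0], 106],
    [[0, 0, 0], [0, 0, 0], 106],
  ],
)

```text
clock: 9.37
tcp_pos: [0.4622, 0.1647, 0.0618]
tool_rot: [-0.65, 3.073, 0.001]
contact_force: [-7.4, -3.3, 21.3]
opening: 0.0498
gripper_force: 10.8
```

Request:
apply_moves(
  moves=[
    [[0, 0, 0], [0, 0, 0], 106],
    [[0, 0, 0], [0, 0, 0], 106],
    [[0, 0, 0], [0, 0, 0], 106],
    [[0, 0, 0], [0, 0, 0], 106],
    [[0, 0, 0], [0, 0, 0], 106],
    [[0, 0, 0], [0, 0, 0], 106],
    [[0, 0, 0], [0, 0, 0], 106],
    [[0, 0, 0], [0, 0, 0], 106],
    [[0, 0, 0], [0, 0, 0], 106],
    [[0, 0, 0], [0, 0, 0], 106],
  ],
)

```text
clock: 10.2
tcp_pos: [0.4622, 0.1648, 0.0619]
tool_rot: [-0.65, 3.073, 0.001]
contact_force: [-7.8, -2.8, 21.2]
opening: 0.05
gripper_force: 10.8
```

Request:
apply_moves(
  moves=[
    [[0, 0, 0.05], [0, 0, 0], 106],
    [[0, 0, 0.05], [0, 0, 0], 106],
    [[0, 0, 0.1], [0, 0, 0], 106],
    [[0, 0, 0.2], [0, 0, 0], 106],
    [[0, 0, 0.2], [0, 0, 0], 106],
    [[0, 0, 0.2], [0, 0, 0], 106],
    [[0, 0, 0.2], [0, 0, 0], 106],
    [[0, 0, 0], [0, 0, 0], 106],
    [[0, 0, 0], [0, 0, 0], 106],
    [[0, 0, 0], [0, 0, 0], 106],
  ],
)

```text
clock: 11.03
tcp_pos: [0.4615, 0.1645, 0.1599]
tool_rot: [0.65, -3.073, 0.0]
contact_force: [0.4, -0.1, -0.1]
opening: 0.0495
gripper_force: 0.0
```

Run:
```python
from station import r
from h import *
c=r.camera("scene"); cv2.imwrite("pics/s4.png",cv2.resize(c["image"][130:290,180:380,::-1],None,fx=3.5,fy=3.5,interpolation=cv2.INTER_CUBIC))
o=r.get_obs();print(o["clock"],o["tcp_pos"],o["contact_force"])
```

```text
11.0833 [0.46128895 0.164429   0.1594594 ] [0.1548908  0.1809548  0.86245293]
```

View pics/s4.png

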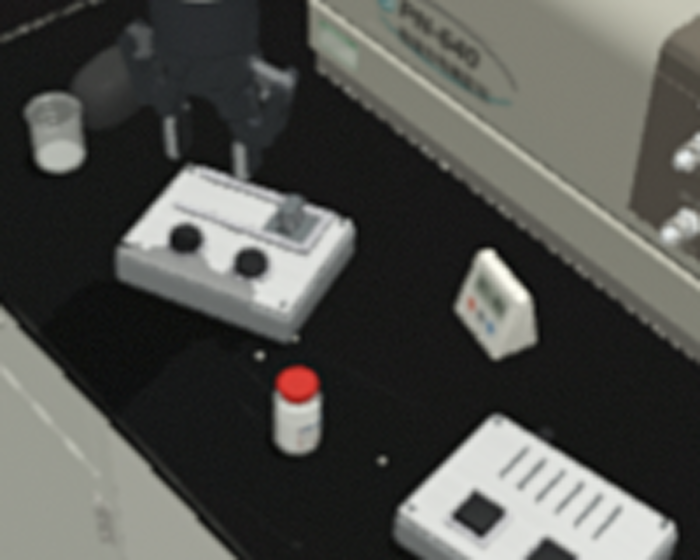

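The caps are up (185,237 and 250,262), the shutter is home (295,220), and the vial, timer and beaker stand where they were. The gripper is clear of everything.

```bash
python3 -c "
from station import r
print(r.job_done())"
```

```text
the job is handed in; nothing more can be done
None
```

The shutter is pushed home, both round buttons were held fully down together for about 3.3 s and have come up again, nothing else was touched, and the job was handed in at about 11 s.

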